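# Brace the paint jar and take off its tight twist lid

## Task

Set the closed amber jar upright and fully down in the blue hexagonal holder, which stops it turning, with its orange lid still shut. Then unscrew the tight lid (anticlockwise from above), stop when it has come free instead of forcing it on to its far stop, and lift it off while the jar stays down in the holder. Finish still holding the lid in the gripper, level and still, just above the jar's mouth (a finger's width clear of it) so that drips fall back in; do not put it down, and leave the glue bottle, tape roll and paint pot where they are.

Things in the scene. Friction and masses are not known exactly. Their poses are not given: they have to be found in the camera images.
- jar_base (a point): the jar: amber, hexagonal, body 48 mm across flats (55 across corners), 46 mm high, round neck above; 83 mm high with lid, about 250 g, loose on a 28 mm plywood board. Point: centre of its underside; z up, x square to one of the six flats (the jar looks the same and fits the holder every 60 degrees)
- jar_mouth (a point): centre of the jar's mouth, 74 mm above jar_base; same axes. When seated the jar keeps about 5 degrees of turning play either way. Pulling on a lid that is not yet free lifts the whole jar; the shut lid is firm enough to carry the jar by
- lid_grip (a point): orange round ribbed lid, 52 mm diameter, 29 mm high, 30 g, on the jar. Point: on its axis half-way up, 14.5 mm below its top; z up. Twist lid with two lugs, pressed up by a sprung seal (about 18 N): tight, roughly 0.15 to 0.3 N m. Comes free after about 55 degrees anticlockwise from above relative to the jar (51 to 59), then is pushed up 3 mm; far stop at about 140; clockwise it stops at once
- lid_rim (a point): centre of the lid's lower rim, 14.5 mm below lid_grip; z up. Shut, the rim is 54 mm above the jar's underside, 4 mm above its shoulder, and the skirt reaches 20 mm down over the neck, so the rim clears the mouth when the lid is lifted more than 20 mm
- holder_seat (a point): holder: aluminium plate 96 x 96 x 6 mm fixed on the board, with a blue hexagonal socket 50.4 mm across flats, walls 6 mm thick, 23 mm high, flaring 5 mm outward to a lip 31 mm above the socket floor. Point: centre of the socket floor, where the jar's underside rests; z up, x square to one flat: the jar fits when its x is parallel to this x or a multiple of 60 degrees from it
- glue_bottle: bystander: white glue bottle with red nozzle and blue label, 37 mm wide, 108 mm tall; origin at the centre of its underside
- masking_tape: bystander: roll of masking tape lying flat, 60 mm diameter, 18 mm high; origin at the centre of its underside
- paint_pot_0: bystander: small red paint tinlet, 28 mm diameter, 32 mm high; origin at the centre of its underside
- lid_mark (a point): end of the white radial line on the lid's top, 20 mm from its axis; same axes as the lid, x along the line. Shut, it lies about 14 degrees clockwise of the jar's x axis (10 to 18); free when about 41 degrees anticlockwise of it, at the far stop 130

How it is judged:
By the outcome, as a careful person would: the job done as asked, in the order asked, and still so for the second after the job is handed in, while the arm keeps its last pose, push and grip.
It also fails if it takes over 40 s, if anything falls off the work surface, if the arm or the gripper's body presses on something with over 40 N, if the wrist force passes 120 N, or if a joint passes its speed limit or range.

## Robot

A 6-joint arm with a two-finger parallel gripper is mounted at the origin on a cart in front of the work surface, level with it; the furniture and walls round the work are solid. World frame = base frame: x ahead of the robot, y to its left, z up, the work surface at z = 0. Lengths are in m, angles in rad, forces in N, time in s.
With the tool pointing down it reaches from about 0.225 to 0.875 m from the base axis. Payload 3.4 kg.
Tool frame: the origin (TCP) lies on the centre line of the jaws, within the pads' length; the fingertips stand 17 mm ahead of it and the grasp point (between the pads) lies 2 mm behind it; z points along the fingers, y is the line along which they close (so a half turn about z gives the same grasp; the last joint's range is limited). The gripper opens to 85 mm and grips with 20 to 120 N. Pads are 22 mm wide; open, the fingers measure 114 mm over their backs; the gripper's body (76 mm by 85 mm) begins 54 mm behind the grasp point. The pads swing forward as they close: fully open they stand 13 mm farther back than shut.
Start: joints at [1.209, 0.276, 1.505, -0, 1.361, -0.121], TCP at [0.137, 0.558, 0.248] pointing down, gripper open.
Joint ranges: [-2.89, 2.89], [-0.75, 2.08], [0.22, 2.7], [-1.18, 4.32], [0.11, 2.71], [-2.7, 2.7]. Speed limits (rad/s): [2.57, 2.57, 3.14, 3.14, 3.14, 3.14].

## Interface

Orientations are given as a unit quaternion [w, x, y, z].
In Python, from rig import manip gives the robot as it stands.
- The arm moves only by the tool move_arm, never from a script. Its argument "steps" is one flat list of numbers, 7 for each row, row after row: the turn, a rotation vector about the world's x, y, z normalised to -1 to 1, where 1 is 360 degrees, then the shift along the world's x, y, z normalised to -1 to 1, where 1 is 1 m, then the opening, from -1 (shut) to 1 (fully open). A call has exactly 10 rows; each row is the pose to reach, as a shift and turn from the pose commanded when the call began, turning the shorter way round; what a row does not reach only later rows make up. A row lasts 1/10 s, in which the tool goes at most 50 mm and 8.59 degrees, less where a joint would pass 70% of its speed; a pose out of reach is approached as far as the arm can. A call with a number of a shift or a turn outside -1 to 1 is refused whole. A call with a gripper value outside its range is refused whole. The fingers move at their own pace and stop on an object; "squeeze" is the grip in N (left out, the last holds). Time passes only in rows, so rows that repeat a pose let the fingers close, or fill a call up. It gives the time, the measured TCP pose, the force, the opening and the grip force at its end, in the units of the state.
- manip.get_state(): the state, without advancing time (a new reading comes with each control period).
- manip.get_image(name): name is "scene" or "top" or "wrist"; returns a dict with "pixels" (400x640x3 uint8, blue, green, red), "fx", "fy", "cx", "cy" (pixels), "R" (3x3) and "t" (3): a world point X has camera coordinates R X + t. Camera axes: x right, y down, z forward; pixel columns grow to the right and rows downward; lengths in m; the calibration is good to about 2 mm. The wrist camera is an equidistant fisheye: a pixel r from the principal point sees the ray r / f radians off the axis. A picture is of the moment at which its call begins. There is no depth.
- manip.sign_off(): hands the job in; it is judged then, once.
The state is a dict: "clock": time; "qpos": joint angles; "qd": joint speeds; "effort": joint torques, N m; "position": TCP position; "ee_rot": TCP orientation; "contact_force": force on the tool from outside, world axes, zero at the start; "moment": the same for the moment, N m; "width": finger opening in m; "gripper_force": force on a finger pad.
Only numpy, scipy, OpenCV 4.12 (cv2) and the standard library are available. Lean on these libraries where they do the work, as an engineer would, in place of code of your own. Each camera call takes 0.05 s, during which the arm holds its last target. There are 200 camera calls.

## Working session

There is one attempt and no reset: what is moved stays moved. The work goes in short steps, Python scripts to look and compute and a tool call to move; the robot and the scene stay as the last step left them, time stands still between calls to the robot, and variables do not carry over. Pictures are saved under pics/ and viewed, at most 10 in all, crops included, and the job is handed in when it is done.

Besides the shell and the picture viewer there is one more tool, called as a command line: name --argument value ..., lists and objects as JSON in quotes. move_arm: Moves the arm, as the interface text tells. Scaled input: -1 to 1 covers 1 m each way for a shift and 360 degrees each way for a turn. Its arguments: {"type":"object","properties":{"steps":{"type":"array"},"squeeze":{"type":"number"}},"required":["steps"]}

```bash
ls; mkdir -p pics
cat > h.py <<'E'
import numpy as np, cv2
from rig import manip
def grab(n,f):
    d=manip.get_image(n); im=np.array(d["pixels"],np.uint8); cv2.imwrite(f"pics/{f}.png",im)
    np.savez(f"pics/{f}.npz",**{k:np.array(v) for k,v in d.items()}); return d
def load(f): return np.load(f"pics/{f}.npz")
def ray(d,u,v,fish=False):
    x=(u-d["cx"])/d["fx"]; y=(v-d["cy"])/d["fy"]
    if fish:
        r=np.hypot(x,y); s=np.sin(r)/r if r>1e-9 else 1; c=np.array([x*s,y*s,np.cos(r)])
    else: c=np.array([x,y,1.])
    R=np.array(d["R"]); t=np.array(d["t"]); return -R.T@t, R.T@(c/np.linalg.norm(c))
def onz(d,u,v,z,fish=False):
    o,r=ray(d,u,v,fish); return o+r*(z-o[2])/r[2]
E
python3 - <<'E'
from h import *
for n in("scene","top","wrist"):
    d=grab(n,n+"0"); print(n,d["fx"],d["fy"],d["cx"],d["cy"],-np.array(d["R"]).T@np.array(d["t"]))
s=manip.get_state(); print(s)
a=cv2.imread("pics/scene0.png")
E
```

```text
pics
scene 421.09944446931723 421.09944446931723 319.60093241405275 194.98653750283987 [0.23342083 0.5334168  0.74476276]
top 499.05494716692965 499.05494716692965 322.9576796761981 200.49694468310315 [0.40610296 0.02883641 0.92914238]
wrist 309.70691628693146 309.70691628693146 318.14572244454246 198.6634722952556 [0.07106427 0.57406267 0.37243236]
{'clock': 0.15, 'qpos': array([ 1.20900467e+00,  2.76474298e-01,  1.50587857e+00,  2.00452829e-05,
        1.36071927e+00, -1.21004197e-01]), 'qd': array([ 0.00067942, -0.0014733 , -0.00319262, -0.0004072 ,  0.00296047,
       -0.00087227]), 'effort': array([ 3.41592720e-03, -4.17140079e+01, -2.46034795e+01, -1.10533463e-04,
        7.55039568e-03,  9.81085719e-06]), 'position': array([0.13698002, 0.55804224, 0.24760996]), 'ee_rot': array([-1.86358869e-04,  1.20105147e-01,  9.92760901e-01, -7.15947538e-04]), 'contact_force': array([0.33018016, 0.32262796, 0.57258711]), 'moment': array([-0.00069342, -0.00341507, -0.02580134]), 'gripper_force': 0.0, 'width': 0.0850744930155401}
```

View pics/top0.png

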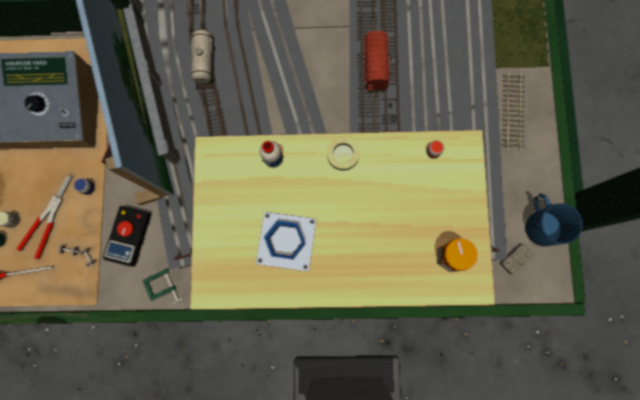

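View pics/scene0.png

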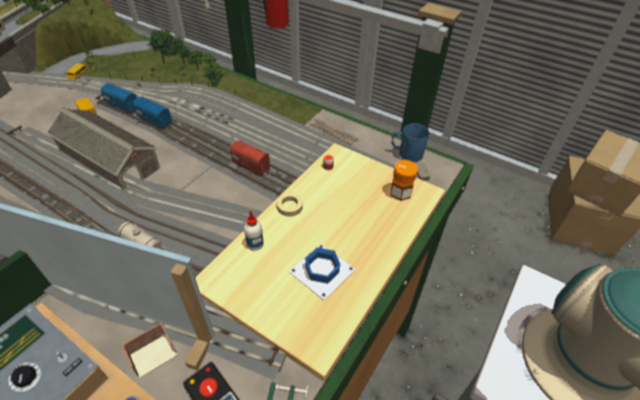

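The top view shows the lid at about (460,254) and the holder at about (286,240), with the bystanders along the far edge. The scene view shows the lid at about (405,172) and the socket at about (323,266).

Run:
```python
from h import *
T=load("top0");S=load("scene0")
def blob(im,lo,hi,box):
    h=cv2.cvtColor(im,cv2.COLOR_BGR2HSV); m=cv2.inRange(h,lo,hi); k=np.zeros_like(m);x0,y0,x1,y1=box;k[y0:y1,x0:x1]=255;m&=k
    c=max(cv2.findContours(m,cv2.RETR_EXTERNAL,cv2.CHAIN_APPROX_NONE)[0],key=cv2.contourArea);return m,c
def tri(p,q):
    o1,r1=ray(T,*p);o2,r2=ray(S,*q);A=np.stack([r1,-r2],1);s=np.linalg.lstsq(A,o2-o1,rcond=None)[0]
    a=o1+s[0]*r1;b=o2+s[1]*r2;return (a+b)/2,np.linalg.norm(a-b)
m,c=blob(T["pixels"],(8,180,120),(20,255,255),(420,220,500,290)); e=cv2.minEnclosingCircle(c);print("lid top",e,cv2.boundingRect(c))
m2,c2=blob(S["pixels"],(5,180,90),(20,255,255),(380,150,430,190)); print("lid scene",cv2.boundingRect(c2),cv2.minAreaRect(c2))
M2=cv2.moments(c2);q=(M2["m10"]/M2["m00"],M2["m01"]/M2["m00"]);print("lid tri",tri(e[0],q))
for z in(.082,.111,.097):print(z,onz(T,*e[0],z))
# white mark
h=cv2.cvtColor(T["pixels"],cv2.COLOR_BGR2HSV);sub=h[236:272,442:478];ys,xs=np.where((sub[...,1]<150)&(sub[...,2]>150));
cm=np.zeros(h.shape[:2],np.uint8);cv2.circle(cm,tuple(int(round(v)) for v in e[0]),int(e[1]-2),255,-1)
k=(cm[ys+236,xs+442]>0);print("mark px",xs[k]+442,ys[k]+236)
# holder plate white
for d,box,n in((T,(250,205,325,275),"top"),(S,(285,240,360,300),"scene")):
    m,c=blob(d["pixels"],(0,0,150),(180,50,255),box); r=cv2.minAreaRect(c);print(n,"plate",r); pl=cv2.approxPolyDP(cv2.convexHull(c),5,True)[:,0];print(pl.tolist())
    mb,cb=blob(d["pixels"],(95,80,20),(125,255,170),box);cb=cv2.convexHull(cb);a=cv2.approxPolyDP(cb,2.5,True)[:,0];print("hex",a.tolist(),cv2.minEnclosingCircle(cb))
h3=None
a=cv2.resize(T["pixels"][200:285,245:330],None,fx=6,fy=6,interpolation=cv2.INTER_CUBIC);b=cv2.resize(T["pixels"][225:285,430:490],(510,510),interpolation=cv2.INTER_CUBIC)[:, :280];cv2.imwrite("pics/c1.png",np.hstack([a,b])[:, :800])
```

```text
lid top ((460.2735900878906, 253.7452850341797), 16.581172943115234) (445, 238, 32, 33)
lid scene (393, 160, 24, 28) ((405.0000305175781, 173.50001525878906), (21.706077575683594, 27.53571128845215), 7.125016689300537)
lid tri (array([ 0.45628982, -0.17836653,  0.09021236]), np.float64(0.0010250742584178168))
0.082 [ 0.45727152 -0.18022911  0.082     ]
0.111 [ 0.45551988 -0.17307223  0.111     ]
0.097 [ 0.4563655  -0.17652728  0.097     ]
mark px [458 459 457 458 459 460 458 459 460 458 459 460 458 459 460 461 458 459
 460 461 459 460 461 459 460 461 462 459 460 461 462 459 460 461 462 460
 461 462 460 461 462] [242 242 243 243 243 243 244 244 244 245 245 245 246 246 246 246 247 247
 247 247 248 248 248 249 249 249 249 250 250 250 250 251 251 251 251 252
 252 252 253 253 253]
top plate ((285.8699951171875, 240.90997314453125), (53.457275390625, 53.59869384765625), 8.130102157592773)
[[264, 212], [315, 219], [308, 270], [256, 263]]
hex [[277, 221], [296, 223], [304, 243], [292, 258], [274, 256], [269, 250], [265, 235]] ((284.53277587890625, 239.41802978515625), 20.026288986206055)
scene plate ((321.5, 270.0), (45.961936950683594, 47.376155853271484), 45.0)
[[354, 269], [324, 299], [289, 271], [318, 245]]
hex [[320, 247], [333, 251], [339, 263], [337, 272], [327, 282], [312, 279], [305, 258]] ((321.5932312011719, 264.8728942871094), 17.96038818359375)
```

View pics/c1.png

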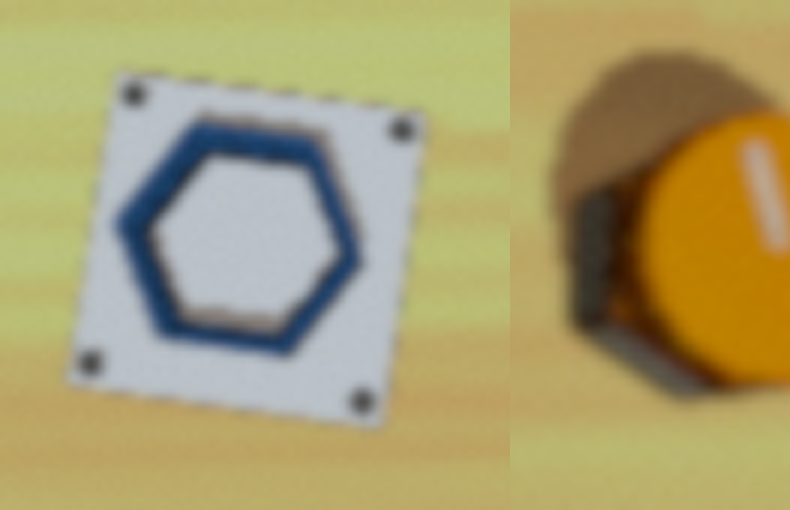

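The crop shows the hex's upper and lower flats parallel to the plate edges, so the holder's x axis follows the plate.

Run:
```python
from h import *
T=load("top0");S=load("scene0")
for d,P in((T,[[264, 212], [315, 219], [308, 270], [256, 263]]),(S,[[354, 269], [324, 299], [289, 271], [318, 245]])):
    w=np.array([onz(d,*p,.034) for p in P]);print(w[:,:2].mean(0));
    for i in range(4):
        v=w[(i+1)%4]-w[i];print(np.linalg.norm(v).round(4),np.degrees(np.arctan2(v[1],v[0])).round(1)%90)
    print(onz(d,*(d is T and (285.87,240.9) or (321.5,271)),.034))
c=onz(T,460.27,253.75,.111);a=onz(T,461.2,253,.111);b=onz(T,458.5,242,.111)
v=b-a;u=b-c;print("mark",np.degrees(np.arctan2(v[1],v[0])),np.degrees(np.arctan2(u[1],u[0])),np.hypot(*u[:2]))
# jar lower-left corner estimates from crop (scale 8.5, org 430,225; crop pasted at x=510)
for p in((582,325),(585,195),(690,395)):
    print(onz(T,430+(p[0]-510)/8.5,225+p[1]/8.5,.076))
```

```text
[0.48912693 0.11834526]
0.0938 81.0
0.0923 81.4
0.094 81.4
0.093 81.3
[0.48889393 0.11806782 0.034     ]
[0.48862266 0.11955455]
0.0922 82.0
0.0938 81.6
0.0881 82.3
0.0944 84.1
[0.48722138 0.12069146 0.034     ]
mark 10.228015907905402 4.961775463148798 0.019177186669706962
[ 0.44235559 -0.1441532   0.076     ]
[ 0.46810138 -0.14618695  0.076     ]
[ 0.4282262  -0.16463632  0.076     ]
```

move_arm --steps '[0, 0, -0.02, 0.02, -0.046, 0, 1, 0, 0, -0.04, 0.04, -0.092, 0, 1, 0, 0, -0.06, 0.06, -0.138, 0, 1, 0, 0, -0.08, 0.08, -0.184, 0, 1, 0, 0, -0.1, 0.1, -0.23, -0.01, 1, 0, 0, -0.12, 0.12, -0.276, -0.02, 1, 0, 0, -0.14, 0.14, -0.322, -0.03, 1, 0, 0, -0.16, 0.16, -0.367, -0.035, 1, 0, 0, -0.18, 0.18, -0.412, -0.035, 1, 0, 0, -0.183, 0.2, -0.458, -0.04, 1]'

```text
clock: 1.15
position: [0.3364, 0.1015, 0.2089]
ee_rot: [0.001, 0.642, 0.767, 0.001]
contact_force: [0.8, 0.5, 0.4]
width: 0.0854
gripper_force: 0.0
```

move_arm --steps '[0, 0, 0, 0.02, -0.046, 0, 1, 0, 0, 0, 0.04, -0.092, 0, 1, 0, 0, 0, 0.06, -0.138, 0, 1, 0, 0, 0, 0.08, -0.184, 0, 1, 0, 0, 0, 0.1, -0.23, 0, 1, 0, 0, 0, 0.119, -0.274, 0, 1, 0, 0, 0, 0.119, -0.274, 0, 1, 0, 0, 0, 0.119, -0.274, 0, 1, 0, 0, 0, 0.119, -0.274, 0, 1, 0, 0, 0, 0.119, -0.274, 0, 1]'

```text
clock: 2.15
position: [0.4541, -0.1692, 0.2086]
ee_rot: [-0.0, 0.64, 0.768, 0.0]
contact_force: [0.2, -0.4, 0.9]
width: 0.0856
gripper_force: 0.0
```

Run:
```python
from h import *
d=grab("wrist","w1");a=d["pixels"];s=manip.get_state();print(s["position"],s["ee_rot"],s["qpos"])
h=cv2.cvtColor(np.array(a,np.uint8),cv2.COLOR_BGR2HSV);m=cv2.inRange(h,(6,180,110),(22,255,255))
c=max(cv2.findContours(m,cv2.RETR_EXTERNAL,cv2.CHAIN_APPROX_NONE)[0],key=cv2.contourArea);print(cv2.boundingRect(c),cv2.fitEllipse(c))
```

```text
[ 0.45432128 -0.16927895  0.20875806] [-1.23720630e-04  6.39992829e-01  7.68380867e-01  8.34745292e-05] [-5.00451261e-01  1.67826648e-01  1.75366973e+00  2.25220584e-04
  1.22030689e+00 -6.82347058e-01]
(284, 179, 68, 66) ((317.2883605957031, 211.79884338378906), (64.92752075195312, 66.43199157714844), 98.66120910644531)
```

View pics/w1.png

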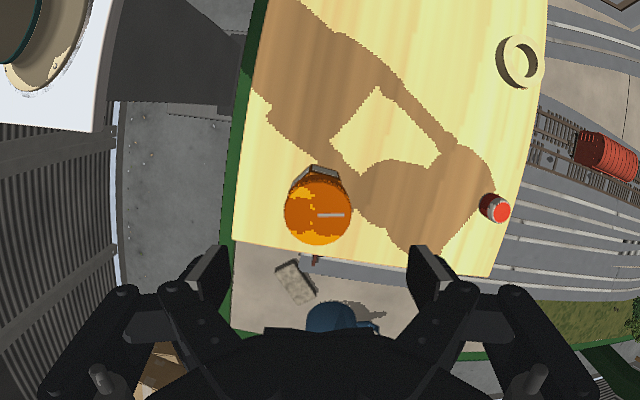

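The wrist view shows the lid centred near (317,212). Its white mark runs from (318,215) to (343,214), and two upper edges of the hexagonal shoulder show around (290..340, 166..190).

Run:
```python
from h import *
d=load("w1");a=d["pixels"]
h=cv2.cvtColor(a,cv2.COLOR_BGR2HSV);print(-d["R"].T@d["t"])
m=cv2.inRange(h,(6,150,140),(22,255,255));c=max(cv2.findContours(m,cv2.RETR_EXTERNAL,cv2.CHAIN_APPROX_NONE)[0],key=cv2.contourArea)
W=np.array([onz(d,*p,.111,True)[:2] for p in cv2.convexHull(c)[:,0].astype(float)],np.float32)
print("lid circ",cv2.minEnclosingCircle(W)); q,r=cv2.minEnclosingCircle(W)
ys,xs=np.where((h[...,1]<90)&(h[...,2]>140));k=(abs(xs-317)<29)&(abs(ys-212)<27)
P=np.array([onz(d,x,y,.111,True)[:2] for x,y in zip(xs[k],ys[k])],np.float32)
vx,vy,x0,y0=cv2.fitLine(P,cv2.DIST_HUBER,0,.01,.01).ravel();print("mark ang",np.degrees(np.arctan2(vy,vx)),len(P),(P.min(0),P.max(0)))
b=cv2.resize(a[155:200,275:360],None,fx=9,fy=9,interpolation=cv2.INTER_NEAREST);cv2.imwrite("pics/c2.png",b)
```

```text
[ 0.44142976 -0.10330312  0.33354066]
lid circ ((0.45362919569015503, -0.17467966675758362), 0.026734551414847374)
mark ang 13.818574 60 (array([ 0.43511844, -0.19803321], dtype=float32), array([ 0.47333595, -0.17124204], dtype=float32))
```

View pics/c2.png

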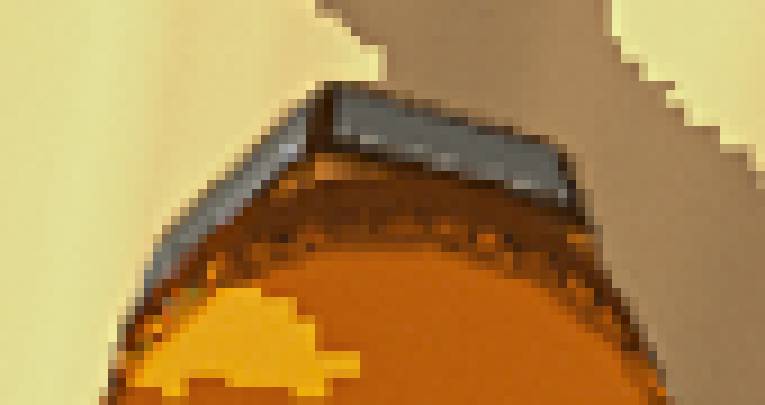

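Run:
```python
from h import *
d=load("w1")
f=lambda p,q,z:(lambda v:np.degrees(np.arctan2(v[1],v[0])))(onz(d,*q,z,True)-onz(d,*p,z,True))
for A,B,z in(((330,148),(565,203),.065),((330,85),(560,140),.04),((310,148),(165,275),.065),((318,90),(160,235),.04)):
    p=(275+A[0]/9-.5,155+A[1]/9-.5);q=(275+B[0]/9-.5,155+B[1]/9-.5);t=f(p,q,z);print("edge",t,"normal mod60",(t+90)%60,np.linalg.norm(onz(d,*q,z,True)-onz(d,*p,z,True)))
print("mark",f((319,215.3),(343,214.3),.111))
p=(275+325/9-.5,155+148/9-.5);print(onz(d,*p,.07,True))
```

```text
edge -2.9597610668419376 normal mod60 27.040238933158065 0.023712652738305674
edge -3.184900354266767 normal mod60 26.815099645733227 0.025268361969982375
edge -128.2508327744485 normal mod60 21.749167225551503 0.01926274311808586
edge -127.01482256241295 normal mod60 22.985177437587055 0.023298851269333534
mark 12.809443357546325
[ 0.44362987 -0.15140701  0.07      ]
```

move_arm --steps '[0, 0, 0, 0, -0.005, -0.03, 1, 0, 0, 0, 0, -0.005, -0.06, 1, 0, 0, 0, 0, -0.005, -0.07, 1, 0, 0, 0, 0, -0.005, -0.08, 1, 0, 0, 0, 0, -0.005, -0.08, 1, 0, 0, 0, 0, -0.005, -0.08, 1, 0, 0, 0, 0, -0.005, -0.08, 1, 0, 0, 0, 0, -0.005, -0.08, 1, 0, 0, 0, 0, -0.005, -0.08, 1, 0, 0, 0, 0, -0.005, -0.08, 1]'

```text
clock: 3.2
position: [0.455, -0.1758, 0.1289]
ee_rot: [0.0, 0.641, 0.768, 0.0]
contact_force: [-0.5, 0.8, 0.4]
width: 0.0852
gripper_force: 0.0
```

move_arm --steps '[0, 0, 0, 0, 0.001, -0.015, 1, 0, 0, 0, 0, 0.001, -0.027, 1, 0, 0, 0, 0, 0.001, -0.027, 1, 0, 0, 0, 0, 0.001, -0.027, 1, 0, 0, 0, 0, 0.001, -0.027, -1, 0, 0, 0, 0, 0.001, -0.027, -1, 0, 0, 0, 0, 0.001, -0.027, -1, 0, 0, 0, 0, 0.001, -0.027, -1, 0, 0, 0, 0, 0.001, -0.027, -1, 0, 0, 0, 0, 0.001, -0.027, -1]' --squeeze 60

```text
clock: 4.2
position: [0.455, -0.1749, 0.1024]
ee_rot: [0.001, 0.641, 0.768, -0.0]
contact_force: [-1.4, 0.3, 6.5]
width: 0.0509
gripper_force: 61.6
```

Run:
```python
from h import *
print(manip.get_state())
```

```text
{'clock': 4.2, 'qpos': array([-5.09671836e-01,  2.78460813e-01,  1.90737739e+00, -3.35835418e-04,
        9.54632281e-01, -6.89791934e-01]), 'qd': array([-0.00046916, -0.00092827, -0.00020692, -0.00104971,  0.00035077,
        0.00048662]), 'effort': array([ 3.38801555e-01, -3.34605253e+01, -1.81657648e+01,  2.26807119e-01,
       -4.81524635e-01,  1.17738749e-03]), 'position': array([ 0.45504394, -0.17494121,  0.10244068]), 'ee_rot': array([ 5.76747711e-04,  6.40570530e-01,  7.67899122e-01, -3.11593700e-05]), 'contact_force': array([-1.43204663,  0.31913195,  6.52881069]), 'moment': array([0.00104016, 0.21783936, 0.0358588 ]), 'gripper_force': 61.55549797229469, 'width': 0.05093367773604559}
```

move_arm --steps '[0, 0, 0, 0, 0, 0.015, -1, 0, 0, 0, 0, 0, 0.045, -1, 0, 0, 0.01, 0.004, 0.03, 0.065, -1, 0, 0, 0.02, 0.008, 0.07, 0.075, -1, 0, 0, 0.03, 0.012, 0.11, 0.075, -1, 0, 0, 0.04, 0.017, 0.15, 0.075, -1, 0, 0, 0.05, 0.022, 0.19, 0.075, -1, 0, 0, 0.06, 0.027, 0.23, 0.075, -1, 0, 0, 0.07, 0.031, 0.265, 0.075, -1, 0, 0, 0.0708, 0.034, 0.293, 0.075, -1]'

```text
clock: 5.2
position: [0.4884, 0.1205, 0.176]
ee_rot: [-0.001, 0.454, 0.891, 0.0]
contact_force: [0.8, 0.7, -3.5]
width: 0.0507
gripper_force: 63.4
```

move_arm --steps '[0, 0, 0, 0, 0, 0, -1, 0, 0, 0, 0, 0, 0, -1, 0, 0, 0, 0, 0, 0, -1, 0, 0, 0, 0, 0, 0, -1, 0, 0, 0, 0, 0, 0, -1, 0, 0, 0, 0, 0, 0, -1, 0, 0, 0, 0, 0, 0, -1, 0, 0, 0, 0, 0, 0, -1, 0, 0, 0, 0, 0, 0, -1, 0, 0, 0, 0, 0, 0, -1]'

```text
clock: 6.2
position: [0.4889, 0.1183, 0.1766]
ee_rot: [0.0, 0.455, 0.89, 0.0]
contact_force: [0.4, 0.5, -3.1]
width: 0.0508
gripper_force: 63.6
```

Run:
```python
from h import *
s=manip.get_state();print(s)
S=grab("scene","s2")["pixels"];d=grab("wrist","w2")["pixels"]
a=cv2.resize(np.array(S,np.uint8)[200:310,270:370],(400,440),interpolation=cv2.INTER_CUBIC)
b=np.array(d,np.uint8)[60:280,220:420];b=cv2.resize(b,(400,440))
cv2.imwrite("pics/c3.png",np.hstack([a,b]))
```

```text
{'clock': 6.2, 'qpos': array([ 9.90419074e-02,  2.21518648e-01,  1.76960946e+00,  4.18072511e-05,
        1.15035424e+00, -5.25999933e-01]), 'qd': array([-0.00018385,  0.00089782,  0.00196735,  0.00025962,  0.00092847,
       -0.00146412]), 'effort': array([-3.74833052e-02, -3.74064338e+01, -2.32361627e+01, -5.45227609e-03,
       -6.86183739e-04, -6.07292486e-05]), 'position': array([0.48888331, 0.11833399, 0.17663534]), 'ee_rot': array([3.60464723e-05, 4.55457260e-01, 8.90257648e-01, 4.58975730e-05]), 'contact_force': array([ 0.39519247,  0.50339282, -3.14271288]), 'moment': array([ 0.03118301,  0.04973345, -0.00462241]), 'gripper_force': 63.61385491210967, 'width': 0.05077669860775055}
```

View pics/c3.png

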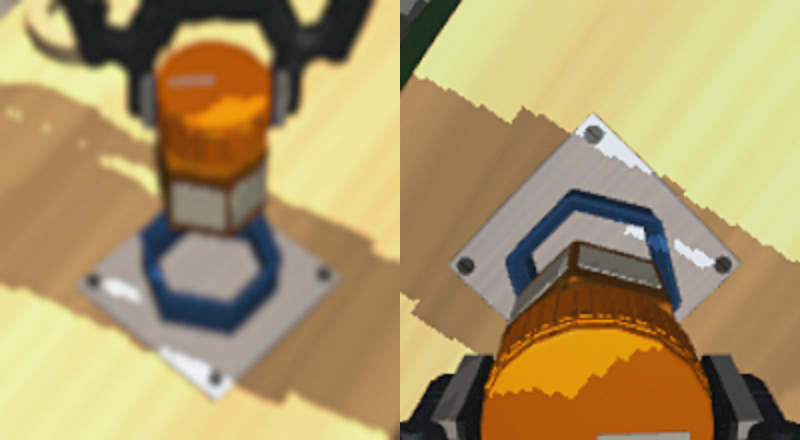

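The scene crop shows the jar hanging straight above the socket. In the wrist crop the jar's upper edge, about (580,245)-(655,265), is parallel to the socket edge, about (570,195)-(655,215).

Run:
```python
from h import *
d=load("w2")
P=[onz(d,220+(X-400)/2,60+Y/2,.034,True)[:2] for X,Y in((593,115),(450,265),(740,262))]
print(P,(P[1]+P[2])/2,np.linalg.norm(P[1]-P[2]),np.linalg.norm(P[0]-P[1]),np.linalg.norm(P[0]-P[2]))
v=P[0]-P[1];print(np.degrees(np.arctan2(v[1],v[0]))%90);v=P[0]-P[2];print(np.degrees(np.arctan2(v[1],v[0]))%90)
g=lambda X,Y,z:onz(d,220+(X-400)/2,60+Y/2,z,True)[:2]
# socket lip top edge and jar top-of-label edge
for A,B,z in(((572,190),(658,212),.065),((582,244),(655,264),.11),((590,272),(657,287),.14)):
    v=g(*B,z)-g(*A,z);print(np.degrees(np.arctan2(v[1],v[0])),np.linalg.norm(v))
```

```text
[array([0.44895461, 0.17037687]), array([0.43486677, 0.07873864]), array([0.5407749 , 0.15680783])] [0.48782084 0.11777323] 0.1315725296625998 0.09271479119471357 0.09281748723779151
81.26016310791614
81.59377114277962
21.419699805337036 0.03431866600199542
20.159910609956057 0.024198274085579168
22.742862900986538 0.01873203606851412
```

move_arm --steps '[0, 0, 0, -0.0005, 0, -0.015, -1, 0, 0, 0, -0.0005, 0, -0.03, -1, 0, 0, 0, -0.0005, 0, -0.037, -1, 0, 0, 0, -0.0005, 0, -0.042, -1, 0, 0, 0, -0.0005, 0, -0.047, -1, 0, 0, 0, -0.0005, 0, -0.052, -1, 0, 0, 0, -0.0005, 0, -0.057, -1, 0, 0, 0, -0.0005, 0, -0.062, -1, 0, 0, 0, -0.0005, 0, -0.065, -1, 0, 0, 0, -0.0005, 0, -0.065, -1]'

```text
clock: 7.3
position: [0.4881, 0.1183, 0.1112]
ee_rot: [-0.0, 0.455, 0.89, -0.0]
contact_force: [1.0, 0.2, -3.1]
width: 0.0505
gripper_force: 63.6
```

move_arm --steps '[0, 0, 0, 0, 0, -0.001, -1, 0, 0, 0, 0, 0, -0.002, -1, 0, 0, 0, 0, 0, -0.003, -1, 0, 0, 0, 0, 0, -0.0035, -1, 0, 0, 0, 0, 0, -0.004, -1, 0, 0, 0, 0, 0, -0.004, -1, 0, 0, 0, 0, 0, -0.004, -1, 0, 0, 0, 0, 0, -0.004, -1, 0, 0, 0, 0, 0, -0.004, -1, 0, 0, 0, 0, 0, -0.004, -1]'

```text
clock: 8.3
position: [0.4886, 0.1183, 0.1085]
ee_rot: [0.0, 0.455, 0.89, 0.0]
contact_force: [-1.7, -1.7, 5.4]
width: 0.0504
gripper_force: 64.6
```

move_arm --steps '[0, 0, 0.011, 0, 0, 0, -1, 0, 0, 0.025, 0, 0, 0, -1, 0, 0, 0.039, 0, 0, 0, -1, 0, 0, 0.053, 0, 0, 0, -1, 0, 0, 0.067, 0, 0, 0, -1, 0, 0, 0.081, 0, 0, 0, -1, 0, 0, 0.095, 0, 0, 0, -1, 0, 0, 0.109, 0, 0, 0, -1, 0, 0, 0.12, 0, 0, 0, -1, 0, 0, 0.12, 0, 0, 0, -1]' --squeeze 70

```text
clock: 9.3
position: [0.4884, 0.1182, 0.1086]
ee_rot: [0.0, 0.095, 0.995, -0.0]
contact_force: [-2.7, 0.2, 6.4]
width: 0.0505
gripper_force: 71.9
```

Run:
```python
from h import *
s=manip.get_state();print(s["moment"],s["contact_force"],s["qpos"][5])
```

```text
[-0.0879262   0.44602473  0.0254682 ] [-2.69761588  0.22362671  6.42970492] -1.2810725775069267
```

move_arm --steps '[0, 0, 0.01, 0, 0, 0, -1, 0, 0, 0.022, 0, 0, 0, -1, 0, 0, 0.034, 0, 0, 0, -1, 0, 0, 0.046, 0, 0, 0, -1, 0, 0, 0.058, 0, 0, 0, -1, 0, 0, 0.068, 0, 0, 0, -1, 0, 0, 0.075, 0, 0, 0, -1, 0, 0, 0.075, 0, 0, 0, -1, 0, 0, 0.075, 0, 0, 0, -1, 0, 0, 0.075, 0, 0, 0, -1]'

```text
clock: 10.3
position: [0.4885, 0.1178, 0.1095]
ee_rot: [0.001, -0.139, 0.99, -0.001]
contact_force: [-4.3, -2.0, 13.5]
width: 0.0503
gripper_force: 72.6
```

Run:
```python
from h import *
s=manip.get_state();print(s["moment"],s["contact_force"],s["position"],s["qpos"][5])
d=grab("wrist","w3")["pixels"];S=grab("scene","s3")["pixels"]
a=cv2.resize(np.array(S,np.uint8)[200:310,270:370],(400,440),interpolation=cv2.INTER_CUBIC)
b=cv2.resize(np.array(d,np.uint8)[60:280,220:420],(400,440));cv2.imwrite("pics/c4.png",np.hstack([a,b]))
```

```text
[-0.37254645  0.72283044 -0.03262231] [-4.25022617 -1.99953532 13.45399271] [0.48854144 0.11778515 0.1095201 ] -1.751225239346953
```

View pics/c4.png

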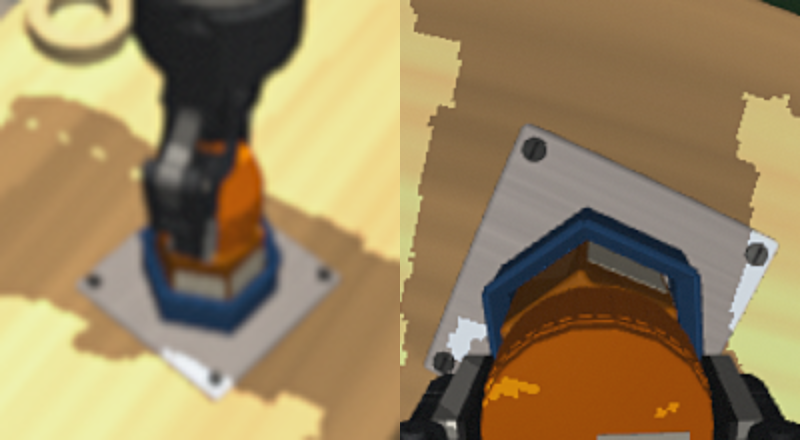

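The wrist crop shows the jar still down in the socket and the mark unmoved in the gripper, so the lid hasn't slipped. The upward force and 1 mm rise agree with a freed lid.

move_arm --steps '[0, 0, 0, 0, 0, 0.002, -1, 0, 0, 0, 0, 0, 0.004, -1, 0, 0, 0, 0, 0, 0.006, -1, 0, 0, 0, 0, 0, 0.008, -1, 0, 0, 0, 0, 0, 0.01, -1, 0, 0, 0, 0, 0, 0.012, -1, 0, 0, 0, 0, 0, 0.012, -1, 0, 0, 0, 0, 0, 0.012, -1, 0, 0, 0, 0, 0, 0.012, -1, 0, 0, 0, 0, 0, 0.012, -1]'

```text
clock: 11.4
position: [0.4883, 0.1182, 0.1196]
ee_rot: [-0.0, -0.139, 0.99, -0.0]
contact_force: [-0.9, -1.4, -0.5]
width: 0.0503
gripper_force: 72.6
```

Only the lid's weight is on the wrist now, so the jar has stayed behind. I'll finish the lift.

move_arm --steps '[0, 0, 0, 0, 0, 0.003, -1, 0, 0, 0, 0, 0, 0.007, -1, 0, 0, 0, 0, 0, 0.011, -1, 0, 0, 0, 0, 0, 0.015, -1, 0, 0, 0, 0, 0, 0.019, -1, 0, 0, 0, 0, 0, 0.022, -1, 0, 0, 0, 0, 0, 0.023, -1, 0, 0, 0, 0, 0, 0.023, -1, 0, 0, 0, 0, 0, 0.023, -1, 0, 0, 0, 0, 0, 0.023, -1]'

```text
clock: 12.4
position: [0.4882, 0.1183, 0.1424]
ee_rot: [-0.0, -0.139, 0.99, 0.0]
contact_force: [0.1, 0.3, -0.4]
width: 0.0503
gripper_force: 72.6
```

Run:
```python
from h import *
s=manip.get_state();print(s["moment"],s["contact_force"],s["position"],s["ee_rot"],s["qd"])
d=grab("wrist","w4")["pixels"];S=grab("scene","s4")["pixels"]
a=cv2.resize(np.array(S,np.uint8)[200:310,270:370],(400,440),interpolation=cv2.INTER_CUBIC)
b=cv2.resize(np.array(d,np.uint8)[60:280,220:420],(400,440));cv2.imwrite("pics/c5.png",np.hstack([a,b]))
```

```text
[-0.01955584 -0.04706652 -0.00319136] [ 0.06362614  0.28407806 -0.44319332] [0.48822051 0.11832369 0.14242595] [-2.36606574e-04 -1.39266122e-01  9.90254961e-01  6.21393036e-05] [-1.47288426e-03 -5.39151455e-05  2.65168570e-04 -6.75563246e-04
  8.65223811e-04  2.08512251e-03]
```

View pics/c5.png

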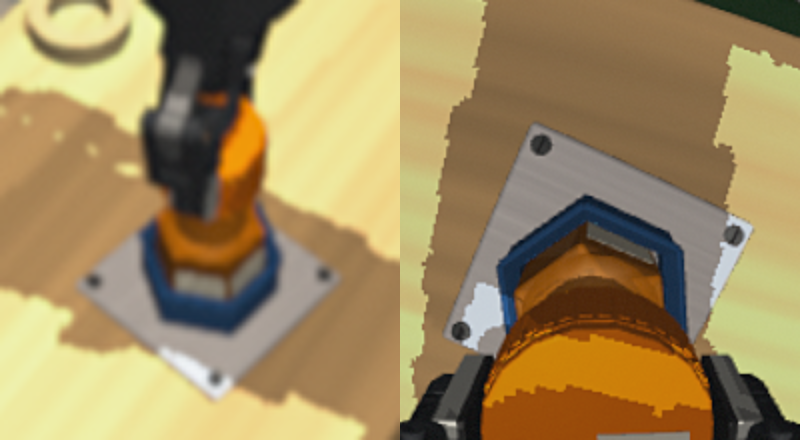

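The crops show the lid held level above the open amber neck and the jar still down in the socket. I'm handing in.

```bash
python3 -c "
from rig import manip
print(manip.sign_off())"
```

```text
the job is handed in; nothing more can be done
None
```

I seated the jar in the blue holder, unscrewed the lid by about 70° until it came free, and handed in with the lid held level about 14 mm above the mouth, by the arm's position reading; I haven't been shown the verdict.

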